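# Lock the plate shaker's platform with its pin

### The arm

A 6-joint arm with a two-finger parallel gripper is mounted at the origin on the work surface. World frame = base frame: x ahead of the robot, y to its left, z up, the work surface at z = 0. Lengths are in mm, angles in degrees, forces in N, time in s.
With the tool pointing down it reaches from about 350 to 850 mm from the base axis. Payload 8.1 kg.
Tool frame: the origin (TCP) lies midway between the tips of the shut fingers; the grasp point (between the pads) lies 19 mm behind it (r.pinch_z is the distance from the TCP to the grasp point, in mm); z points along the fingers, y is the line along which they close (so a half turn about z gives the same grasp; the last joint's range is limited). The gripper opens to 85 mm and grips with 20 to 120 N. Pads are 22 mm wide; open, the fingers measure 114 mm over their backs; the gripper's body (76 mm by 85 mm) begins 54 mm behind the grasp point. The pads swing forward as they close: fully open they stand 13 mm farther back than shut.
Start: joints at [63.289, 7.471, 85.268, -0, 87.261, -4.893], TCP at [222.977, 557.034, 231.292] pointing down, gripper open.
Joint ranges: [-169.43, 169.43], [-51.17, 129.36], [1.28, 143.12], [-76.62, 256.62], [0, 156.53], [-152.29, 152.29]. Speed limits (degrees/s): [136.94, 136.94, 159.86, 180, 180, 180].

### API

Orientations are given as [roll, pitch, yaw] about the fixed x, y, z axes, in that order (R = Rz(yaw) Ry(pitch) Rx(roll)).
In Python, from bench import sensors, optics, job, r gives the robot as it stands.
- The arm moves only by the tool play_rows, never from a script. Its argument "motion" is a list that holds one entry, the list of rows, each a list of 6 numbers: the shift along the tool's x, y, z in cm, then the turn, a rotation vector about the tool's x, y, z in degrees. In form: [[[x, y, z, ax, ay, az], ...]]. A call has 1 to 5 rows; each row is the pose to reach, as a shift and turn from the pose commanded when the call began, along the tool's axes at that moment; what a row does not reach only later rows make up. A row lasts 1/10 s, in which the tool goes at most 50 mm and 8.59 degrees, less where a joint would pass 70% of its speed; a pose out of reach is approached as far as the arm can. A call with a gripper value outside its range is refused whole. "jaw" is the opening, from 0 (shut) to 1 (fully open), set as the call begins (left out, the last holds). The fingers move at their own pace and stop on an object; "squeeze" is the grip in N (left out, the last holds). Time passes only in rows, so rows that repeat a pose let the fingers close. It gives the time, the measured TCP pose, the force, the opening and the grip force at its end, in the units of the state.
- sensors.sense(): the state, without advancing time (a new reading comes with each control period).
- optics.snapshot(name): name is "scene" or "top"; returns a dict with "pixels" (400x640x3 uint8, red, green, blue), "mtx" (3x3 intrinsics, pixels), "R" (3x3) and "t" (3): a world point X has camera coordinates R X + t. Camera axes: x right, y down, z forward; pixel columns grow to the right and rows downward; lengths in mm; the calibration is good to about 2 mm. A picture is of the moment at which its call begins. There is no depth.
- job.hand_in(): hands the job in; it is judged then, once.
The state is a dict: "time": time; "joint_pos": joint angles; "qd": joint speeds; "joint_efforts": joint torques, N m; "tool_pos": TCP position; "tcp_rot": TCP orientation; "ft_force": force on the tool from outside, world axes, zero at the start; "wrist_torque": the same for the moment, N m; "finger_gap": finger opening in mm; "grip_force": force on a finger pad.
Only numpy, scipy, OpenCV 4.12 (cv2) and the standard library are available. Lean on these libraries where they do the work, as an engineer would, in place of code of your own. Each camera call takes 0.05 s, during which the arm holds its last target. There are 200 camera calls.

### The job

Lock the shaker's sliding platform for transport: take the locking pin out of its holder, put it into the hole of the platform's fork, shift the platform with it until you feel the fixed lug's hidden hole underneath, and push the pin down through fork, lug and fork until it is fully home, then let go of it. Feel your way with a light hand, never pressing the pin hard against the shaker (about 40 N is already too much), and leave everything else on the bench where it is.

Things in the scene. Friction and masses are not known exactly. Their poses are not given: they have to be found in the camera images.
- shaker: Plate shaker, fixed: low white housing. Origin on the bench (z 0) below the middle of its lug bar; z up, +y along the platform's slide, +x from fork to housing. Housing x 45 to 205, y -106 to 106, 30 mm high; two cheeks (x -24 to 61, |y| 76 to 102, 36 mm high) reach forward (-x) and carry the lug.
- lug_mid (a point): Middle of the top of the shaker's lug, a fixed aluminium bar between the cheeks, shaker x -18 to 18, 24 to 36 mm above the bench. It has one round 9.5 mm vertical through hole at shaker x = 0, but at a y differing from shaker to shaker, anywhere from -12 to +12 mm of this point. The fork hides it: it must be felt for with the pin. Axes: the shaker's.
- fork_hole (a point): Mouth centre of the hole in the platform's fork, 46 mm above the bench, shaker x = 0; moves with the platform, starts at shaker y +17 to +27 mm. The aluminium fork clasps the lug: upper prong 38 to 46 mm, lower prong 14 to 22 mm above the bench, both 90 mm wide (y), x -22 to 52, each with a 9.5 mm round through hole, exactly one above the other. Axes: the shaker's.
- tray (a point): Top centre of the two white microplates (86 x 128 mm in all, top 74 mm above the bench) fixed on the sliding platform, 130 mm (x) from the fork hole. The platform is an aluminium tray 150 x 170 mm, top 46 mm; it slides along the shaker's y, fork hole at -28 to +28 mm (end stops), needs about 1.5 N and a little damping, stays where left. Axes: the shaker's.
- pin: Locking pin: steel shaft 8 mm thick, 38 mm long with a 2 mm tapered nose (6.8 mm at the tip), under a black grip block 14 (pin's x) x 36 (y) x 34 mm high. Origin at the tip, z up the shaft; the grip's underside (shoulder) is at z 38, its top at 72 mm. About 70 g. Starts upright in the holder. Home: shoulder on the upper prong, tip 8 mm above the bench.
- holder: The pin's parking block, fixed to the bench: grey, 60 x 60 x 45 mm high, with a 10 mm vertical hole in the middle of its top in which the pin stands, shoulder on the block, tip 7 mm above the bench. Origin: centre of its underside.
- vial_block: Bystander, loose: grey block 60 x 60 x 40 mm with four capped vials, 68 mm high in all. Origin: centre of underside.
- bottle: Bystander, loose: small white bottle with a red cap, 48 mm across, 85 mm high. Origin: centre of underside.
- trough: Bystander, loose: white open reagent trough, 80 x 140 x 28 mm. Origin: centre of underside.
- tip_box: Bystander, loose: pipette tip box, 85 x 125 x 58 mm high. Origin: centre of underside.
- marker: Bystander, loose: black marker pen lying along its x, 133 mm long, 13 mm thick. Origin: on the bench below its middle.
- reagent: Bystander, loose: amber bottle, 60 mm across, 120 mm high. Origin: centre of underside.

How it is judged:
By the outcome, as a careful person would: the job done as asked, in the order asked, and still so for the second after the job is handed in, with the robot touching nothing.
It also fails if it takes over 72 s, if anything falls off the work surface, if the arm or the gripper's body presses on something with over 40 N, if the wrist force passes 120 N, or if a joint passes its speed limit or range.

## Working session

There is one attempt and no reset: what is moved stays moved. The work goes in short steps, Python scripts to look and compute and a tool call to move; the robot and the scene stay as the last step left them, time stands still between calls to the robot, and variables do not carry over. Pictures are saved under pics/ and viewed, at most 10 in all, crops included, and the job is handed in when it is done.

Besides the shell and the picture viewer there is one more tool, called after "Request:" by a JSON object that holds its "method" and its "body", one argument or row to a line. play_rows: Moves the arm, as the interface text tells. Its arguments: {"type":"object","properties":{"motion":{"type":"array","items":{"type":"array","items":{"type":"array","items":{"type":"number"}}}},"jaw":{"type":"number"},"squeeze":{"type":"number"}},"required":["motion"]}

```bash
mkdir -p pics; ls; python3 - <<'E'
from bench import sensors, optics, job, r
import cv2,pickle
d={}
for n in("scene","top"):
    s=optics.snapshot(n); d[n]=s
    cv2.imwrite(f"pics/{n}0.png",s["pixels"][:,:,::-1])
    print(n,s["mtx"],s["R"],s["t"])
pickle.dump(d,open("s0.pkl","wb"))
print(sensors.sense(), r.pinch_z)
E
```

```text
pics
scene [[379.06440845   0.         320.1876718 ]
 [  0.         379.06440845 201.47653043]
 [  0.           0.           1.        ]] [[ 0.46980102  0.88271188 -0.01033105]
 [ 0.72311222 -0.39151822 -0.56905377]
 [-0.50635532  0.25987154 -0.82223541]] [-279.89454581 -365.28001872 1220.14446253]
top [[426.46177892   0.         323.9877679 ]
 [  0.         426.46177892 195.33985315]
 [  0.           0.           1.        ]] [[ 0.02796262 -0.99932693 -0.02374422]
 [-0.98162887 -0.02296691 -0.18941299]
 [ 0.18874017  0.0286045  -0.98161038]] [  2.16954083 586.93038406 931.81888921]
{'time': 0.1, 'joint_pos': array([ 6.32879994e+01,  7.51299762e+00,  8.53253008e+01,  7.36683980e-04,
        8.72624113e+01, -4.89165311e+00]), 'qd': array([-0.00177018, -0.04988977, -0.28511335,  0.08228009,  0.00971986,
        0.0458092 ]), 'joint_efforts': array([ 1.59340590e-03, -5.70961726e+01, -5.01933968e+01, -1.05837496e-04,
        8.45343660e-03,  7.20612161e-05]), 'tool_pos': array([222.74546128, 556.56227472, 230.30456465]), 'tcp_rot': array([-1.79899720e+02, -9.32078766e-03,  1.58179609e+02]), 'ft_force': array([0.55580597, 0.01171034, 0.66000908]), 'wrist_torque': array([ 0.03343477,  0.0234136 , -0.00232314]), 'grip_force': 0.0, 'finger_gap': 85.54225265464557} 18.700000000000003
```

View pics/scene0.png

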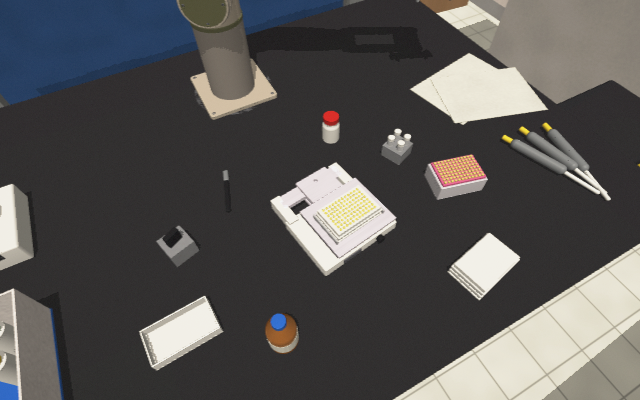

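View pics/top0.png

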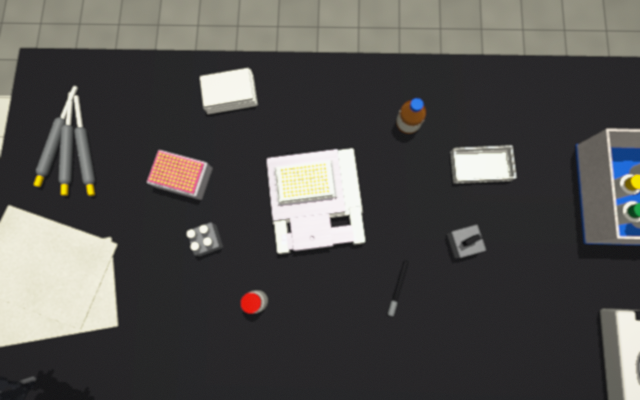

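The scene view shows the holder with the pin at about (177,240) and the shaker at about (335,215). In the top view the holder is at about (467,241), the fork at about (312,232) with its hole near (312,236), and the arm is out of view. Next I'll look at enlarged crops with candidate contours.

```bash
cat > h.py <<'E'
import numpy as np, cv2
def ray(s,uv,z):
    K,R,t=(np.array(s[k]) for k in("mtx","R","t"))
    d=R.T@np.linalg.inv(K)@np.array([*uv,1.]); c=-R.T@t
    return c+d*(z-c[2])/d[2]
def proj(s,X):
    p=s["mtx"]@(s["R"]@np.array(X,float)+s["t"]); return p[:2]/p[2]
def tri(ss,uvs):
    A=[];b=[]
    for s,uv in zip(ss,uvs):
        c=ray(s,uv,0);c2=ray(s,uv,100);d=(c2-c)/np.linalg.norm(c2-c);P=np.eye(3)-np.outer(d,d)
        A.append(P);b.append(P@c)
    return np.linalg.lstsq(np.vstack(A),np.hstack(b),rcond=None)[0]
E
python3 - <<'E'
import pickle,cv2,numpy as np
d=pickle.load(open("s0.pkl","rb"))
t=d["top"]["pixels"][:,:,::-1];s=d["scene"]["pixels"][:,:,::-1]
def crop(im,c,r0,w,h,k): return cv2.resize(im[r0:r0+h,c:c+w],None,fx=k,fy=k,interpolation=cv2.INTER_CUBIC)
a=crop(t,262,145,108,110,4)[:440]          # shaker top
b=crop(t,442,216,50,50,6)[:300]         # holder top
c=crop(s,150,220,54,50,6)[:300]
o=np.zeros((600,800,3),np.uint8)
o[:440,:432]=a; o[:300,440:740]=b; 
o[300:600,440:764]=c
o=np.clip(o.astype(float)**0.8*255**0.2,0,255).astype(np.uint8)
cv2.imwrite("pics/c1.png",o)
e=crop(s,262,155,140,120,5); cv2.imwrite("pics/c2.png",e)
E
```

```text
(no output)
```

View pics/c1.png

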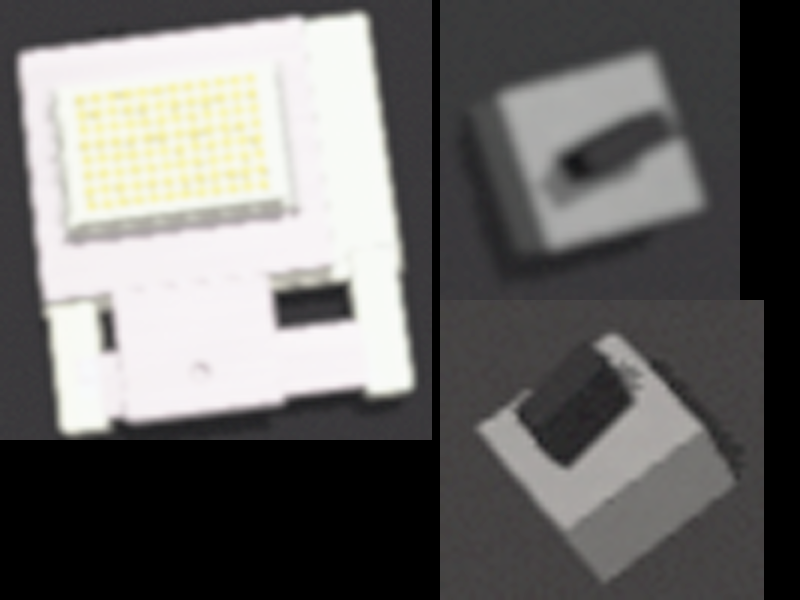

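View pics/c2.png

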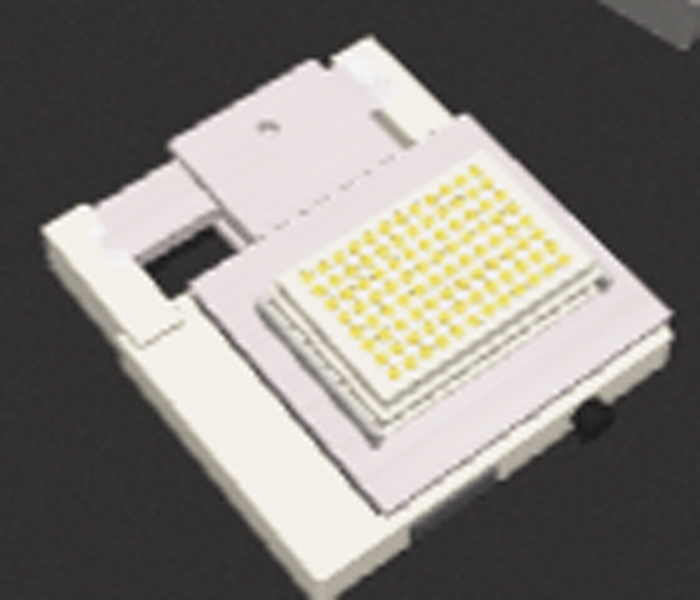

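The crops show the fork hole at (202,371) in the top crop and (268,127) in the scene crop. The cheek front corners are at (62,432) and (412,388), and the holder top corners are clear, with the grip's long axis parallel to a holder edge. Now I'll triangulate.

```bash
python3 - <<'E'
import pickle,numpy as np
from h import *
np.set_printoptions(precision=1,suppress=True)
d=pickle.load(open("s0.pkl","rb"));T,S=d["top"],d["scene"]
f=lambda x,y,c,r,k:(c+(x+.5)/k-.5,r+(y+.5)/k-.5)
A=lambda x,y:f(x,y,262,145,4); B=lambda x,y:f(x-440,y,442,216,6); C=lambda x,y:f(x-440,y-300,150,220,6); E=lambda x,y:f(x,y,262,155,5)
h=(A(202,371),E(268,127))
print("hole tri",tri((T,S),h),"top@46",ray(T,h[0],46),"scene@46",ray(S,h[1],46))
a=ray(T,A(62,432),36);b=ray(T,A(412,388),36);e=b-a
print("cheeks",a,b,np.linalg.norm(e),"should be 204; yaw",np.degrees(np.arctan2(-e[0]*-1,-e[1]*-1)), np.degrees(np.arctan2((a-b)[1],(a-b)[0]))-90)
br=ray(T,A(367,12),30);print("backright",br, np.linalg.norm(br-b),"should 229", np.degrees(np.arctan2((br-b)[1],(br-b)[0])))
# fork edges at z46 front corners: top crop
p=ray(T,A(130,422),46);q=ray(T,A(283,402),46);print("fork front",p,q,np.linalg.norm(p-q),"90",np.degrees(np.arctan2((p-q)[1],(p-q)[0]))-90)
P=[ray(T,B(*u),45) for u in((497,97),(655,49),(707,208),(543,251))]
Q=[ray(S,C(*u),45) for u in((478,428),(613,332),(703,432),(568,529))]
for L in(P,Q):
    L=np.array(L);print("holder",L.mean(0),[np.linalg.norm(L[i]-L[i-1]) for i in range(4)],[np.degrees(np.arctan2(*(L[i]-L[i-1])[[1,0]])) for i in range(4)])
G=np.array([ray(S,C(*u),79) for u in((519,408),(592,342),(632,385))]);print("grip",G)
# top view grip mask
G2=T["pixels"][216:266,442:492].mean(2)
# scene mask of dark grip inside holder
print("pin hyp proj", )
E
```

```text
hole tri [489.8  42.4  45.4] top@46 [489.6  42.1  46. ] scene@46 [490.3  42.6  46. ]
cheeks [453.2 122.4  36. ] [483.9 -79.1  36. ] 203.79977583534264 should be 204; yaw 171.36205487788197 8.637945122118026
backright [711.3 -50.   30. ] 229.36485793338647 should 229 7.291106013409046
fork front [459.4  82.3  46. ] [473.1  -4.9  46. ] 88.25968000697043 90 8.91887974181465
holder [ 491.3 -314.1   45. ] [np.float64(59.86641617406846), np.float64(63.69012210606386), np.float64(62.35807445972746), np.float64(64.4772839930517)] [np.float64(15.09195668764242), np.float64(-71.76273949447096), np.float64(-164.10385868921622), np.float64(105.9886594878328)]
holder [ 493. -315.   45.] [np.float64(60.283527419294), np.float64(59.078976901095224), np.float64(61.522895749919634), np.float64(57.63673428744022)] [np.float64(-162.13840909925392), np.float64(106.86896467869961), np.float64(16.48582897223289), np.float64(-74.3707944862608)]
grip [[ 495.9 -330.9   79. ]
 [ 481.2 -300.    79. ]
 [ 506.  -292.2   79. ]]
pin hyp proj
```

```bash
cat >> h.py <<'E'
from scipy.spatial.transform import Rotation as Ro
def rel(p0,rpy0,p1,rpy1):
    "row (cm, deg) from pose 0 to pose 1"
    R0=Ro.from_euler("xyz",rpy0,degrees=True);R1=Ro.from_euler("xyz",rpy1,degrees=True)
    return np.round(np.r_[R0.inv().apply(np.subtract(p1,p0))/10,(R0.inv()*R1).as_rotvec(degrees=True)],2)
E
python3 - <<'E'
import pickle,numpy as np
from h import *
np.set_printoptions(precision=1,suppress=True)
d=pickle.load(open("s0.pkl","rb"));T,S=d["top"],d["scene"]
for s,(c,r,w,h),th in((T,(442,216,50,50),0),(S,(150,220,54,50),0)):
    g=cv2.resize(cv2.cvtColor(s["pixels"][r:r+h,c:c+w],cv2.COLOR_RGB2GRAY),None,fx=6,fy=6,interpolation=cv2.INTER_CUBIC)
    print(np.percentile(g,[5,30,50,70,90]))
    for th in(45,65):
        cs,_=cv2.findContours((g<th).astype(np.uint8),cv2.RETR_LIST,cv2.CHAIN_APPROX_NONE)
        for k in cs:
            if 800<cv2.contourArea(k)<25000:
                a=cv2.approxPolyDP(k,6,True)[:,0]; 
                uv=[(c+(x+.5)/6-.5,r+(y+.5)/6-.5) for x,y in a]
                print(th,cv2.contourArea(k)); print(np.array([np.r_[a[i],ray(s,u,79)[:2],ray(s,u,45)[:2]] for i,u in enumerate(uv)]))
# expected pixel outline for yaw 16 and 24
print(rel([222.98,557.03,231.29],[180,0,158.18],[492.5,-314.5,180],[180,0,110]))
E
```

```text
[ 29.  40.  41.  60. 153.]
45 2566.0
[[ 223.   131.   496.  -326.7  499.4 -338. ]
 [ 215.   119.   500.3 -323.9  503.9 -335.2]
 [ 190.   124.   498.2 -314.7  501.8 -325.7]
 [ 129.   154.   486.7 -292.2  489.8 -302.3]
 [ 123.   166.   482.2 -289.8  485.2 -299.8]
 [ 134.   179.   477.6 -293.7  480.4 -303.8]
 [ 152.   176.   478.8 -300.2  481.7 -310.6]]
[ 33.  48.  49.  54. 148.]
45 1872.0
[[ 210.    58.   498.  -283.2  473.5 -286.5]
 [ 267.   124.   534.5 -273.1  511.7 -276. ]
 [ 299.   179.   561.3 -269.8  539.8 -272.5]
 [ 304.   146.   549.4 -264.2  527.3 -266.6]
 [ 225.    60.   501.5 -278.6  477.1 -281.7]]
45 7521.5
[[ 146.    40.   479.3 -301.7  453.9 -305.9]
 [ 103.    76.   486.9 -319.7  461.8 -324.8]
 [  79.   112.   497.6 -331.3  473.  -336.9]
 [ 124.   164.   526.1 -322.7  502.8 -327.9]
 [ 188.   103.   512.6 -295.6  488.8 -299.6]
 [ 178.    76.   499.9 -295.6  475.4 -299.6]]
[-57.4 -70.9   5.1   0.   -0.   48.2]
```

Pin at about (492,-315), yaw about 27°. Fork hole at about (490,42.3), shaker yaw about 8.3°, and the two views agree. I'll go over to above the pin.

Request:
{"method": "play_rows", "body": {
  "motion": [
    [[-2.5,-3.1,0,0,0,0],[-5.5,-6.7,0,0,0,0],[-8.4,-10.4,0,0,0,0],[-11.4,-14.0,0,0,0,0],[-14.4,-17.7,0,0,0,0]]
  ],
  "jaw": 0.5
}}

```text
time: 0.6
tool_pos: [290.8, 337.4, 230.8]
tcp_rot: [-180.0, -0.0, 158.2]
ft_force: [0.5, 0.1, 0.1]
finger_gap: 42.4
grip_force: 0.0
```

Request:
{"method": "play_rows", "body": {
  "motion": [
    [[-2.9,-3.6,0,0,0,0],[-5.8,-7.1,0,0,0,0],[-8.6,-10.6,0,0,0,0],[-11.5,-14.2,0,0,0,0],[-14.4,-17.7,0,0,0,0]]
  ]
}}

```text
time: 1.1
tool_pos: [358.7, 119.6, 231.1]
tcp_rot: [180.0, 0.0, 158.2]
ft_force: [1.7, 0.4, 0.8]
finger_gap: 42.7
grip_force: 0.0
```

Request:
{"method": "play_rows", "body": {
  "motion": [
    [[-2.9,-3.6,0,0,0,0],[-5.8,-7.1,0,0,0,0],[-8.6,-10.6,0,0,0,0],[-11.5,-14.2,0,0,0,0],[-14.4,-17.7,0,0,0,0]]
  ]
}}

```text
time: 1.6
tool_pos: [426.6, -98.5, 231.1]
tcp_rot: [180.0, 0.0, 158.2]
ft_force: [0.6, 0.9, -0.7]
finger_gap: 42.5
grip_force: 0.0
```

Request:
{"method": "play_rows", "body": {
  "motion": [
    [[-2.9,-3.6,1,0,0,8.2],[-5.8,-7.1,3,0,0,16.5],[-8.6,-10.6,5,0,0,24.7],[-11.5,-14.2,7,0,0,33],[-14.2,-17.8,8,0,0,41.2]]
  ]
}}

```text
time: 2.1
tool_pos: [491.5, -315.6, 148.4]
tcp_rot: [-179.9, -0.2, 116.6]
ft_force: [-0.6, 0.5, 1.5]
finger_gap: 42.6
grip_force: 0.0
```

Request:
{"method": "play_rows", "body": {
  "motion": [
    [[0,0,2.0,0,0,0],[0,0,4.0,0,0,0],[0,0,5.5,0,0,0],[0,0,5.5,0,0,0]]
  ]
}}

```text
time: 2.5
tool_pos: [490.5, -313.0, 93.1]
tcp_rot: [-179.9, -0.3, 117.0]
ft_force: [-0.4, 0.5, -0.5]
finger_gap: 42.8
grip_force: 0.0
```

```bash
python3 - <<'E'
from bench import sensors, optics
from h import *
o=np.zeros((440,800,3),np.uint8)
for i,(n,c,r) in enumerate((("scene",130,180),("top",420,190))):
    s=optics.snapshot(n); im=s["pixels"][r:r+88,c:c+80,::-1]
    im=cv2.resize(im,None,fx=5,fy=5,interpolation=cv2.INTER_CUBIC); o[:,400*i:400*i+400]=np.clip(im.astype(float)*1.5,0,255)
    p=proj(s,sensors.sense()["tool_pos"]); print(n,(p-[c,r])*5+[400*i,0])
    print(n,"expected grip top centre",(proj(s,[492,-315,79])-[c,r])*5+[400*i,0])
cv2.imwrite("pics/g1.png",o)
st=sensors.sense();print(st["tool_pos"],st["tcp_rot"])
E
```

```text
scene [187.92041859 244.74047779]
scene expected grip top centre [197.54154923 265.74175011]
top [678.23917045 241.10537743]
top expected grip top centre [667.37624756 245.44840829]
[ 492.30651415 -314.12739091   96.43439105] [-1.79989368e+02 -2.40087496e-02  1.17009911e+02]
```

View pics/g1.png

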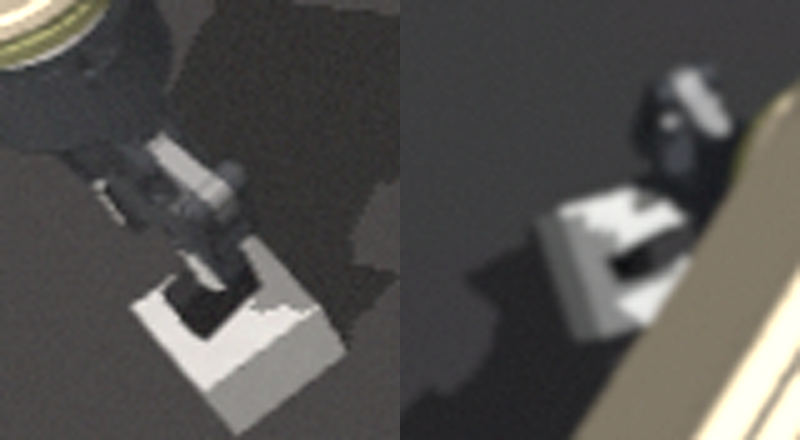

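The scene crop shows the open fingers either side of the grip, which is at about (212,300), with the TCP within 1 mm of the expected pin axis. I'll descend and grasp.

Request:
{"method": "play_rows", "body": {
  "motion": [
    [[0,0,1.5,0,0,0],[0,0,3.0,0,0,0],[0,0,4.2,0,0,0],[0,0,4.7,0,0,0],[0,0,4.7,0,0,0]]
  ]
}}

```text
time: 3.1
tool_pos: [491.4, -313.8, 47.6]
tcp_rot: [-179.9, -0.1, 117.0]
ft_force: [-0.2, 0.4, -0.1]
finger_gap: 42.6
grip_force: 0.0
```

Request:
{"method": "play_rows", "body": {
  "motion": [
    [[0,0,0,0,0,0],[0,0,0,0,0,0],[0,0,0,0,0,0],[0,0,0,0,0,0],[0,0,0,0,0,0]]
  ],
  "jaw": 0.0,
  "squeeze": 50
}}

```text
time: 3.6
tool_pos: [492.9, -315.0, 50.1]
tcp_rot: [180.0, 0.1, 117.0]
ft_force: [-0.1, -0.1, 4.0]
finger_gap: 13.5
grip_force: 49.1
```

Request:
{"method": "play_rows", "body": {
  "motion": [
    [[0,0,0,0,0,0],[0,0,0,0,0,0],[0,0,0,0,0,0]]
  ]
}}

```text
time: 3.9
tool_pos: [492.9, -315.0, 50.1]
tcp_rot: [180.0, 0.1, 117.0]
ft_force: [-0.3, -0.3, 5.4]
finger_gap: 13.3
grip_force: 49.3
```

Grip is 13.4 mm wide across the block, at 49 N. I'll lift out and carry it to above the fork hole.

Request:
{"method": "play_rows", "body": {
  "motion": [
    [[0,0,-0.5,0,0,0],[0,0,-1.5,0,0,0],[0,0,-3.0,0,0,0],[0,0,-5,0,0,0],[0,0,-7,0,0,0]]
  ]
}}

```text
time: 4.4
tool_pos: [491.9, -314.2, 120.9]
tcp_rot: [-180.0, -0.1, 117.0]
ft_force: [0.3, -0.3, 0.2]
finger_gap: 13.1
grip_force: 49.3
```

Request:
{"method": "play_rows", "body": {
  "motion": [
    [[2,1,0,0,0,0],[5.2,2.6,0,0,0,0],[8.8,4.4,0,0,0,0],[12.4,6.2,0,0,0,0],[16,8,0,0,0,0]]
  ]
}}

```text
time: 4.9
tool_pos: [490.6, -134.2, 120.5]
tcp_rot: [180.0, -0.0, 117.0]
ft_force: [0.6, 0.3, -0.7]
finger_gap: 13.1
grip_force: 49.3
```

Request:
{"method": "play_rows", "body": {
  "motion": [
    [[3.6,1.8,0,0,0,0],[7.2,3.6,0,0,0,0],[10.8,5.4,0,0,0,0],[14,7,0,0,0,0],[16,8,0,0,0,0]]
  ]
}}

```text
time: 5.4
tool_pos: [489.2, 45.7, 120.5]
tcp_rot: [180.0, -0.0, 117.1]
ft_force: [-0.2, 0.2, -0.9]
finger_gap: 12.7
grip_force: 49.3
```

Request:
{"method": "play_rows", "body": {
  "motion": [
    [[0,0,0.5,0,0,0],[0,0,1.5,0,0,0],[0,0,1.7,0,0,0],[0,0,1.7,0,0,0]]
  ]
}}

```text
time: 5.8
tool_pos: [489.0, 42.2, 101.4]
tcp_rot: [-179.9, -0.0, 116.9]
ft_force: [0.5, -0.2, -1.4]
finger_gap: 13.2
grip_force: 49.3
```

```bash
python3 - <<'E'
from bench import sensors, optics
from h import *
import pickle
o=np.zeros((440,800,3),np.uint8);d={}
st=sensors.sense();print(st["tool_pos"],st["tcp_rot"],st["ft_force"])
for i,(n,c,r) in enumerate((("scene",280,125),("top",270,190))):
    s=optics.snapshot(n); d[n]=s; im=s["pixels"][r:r+88,c:c+80,::-1]
    im=cv2.resize(im,None,fx=5,fy=5,interpolation=cv2.INTER_CUBIC); o[:,400*i:400*i+400]=np.clip(im.astype(float)*1.1,0,255)
    for nm,p in(("tcp",st["tool_pos"]),("tip",st["tool_pos"]-[0,0,43.1]),("hole",[490,42.3,46])): print(n,nm,(proj(s,p)-[c,r])*5+[400*i,0])
cv2.imwrite("pics/g2.png",o);pickle.dump(d,open("s2.pkl","wb"))
E
```

```text
[488.97142796  42.24578932 101.42535548] [-1.79891465e+02 -4.25146429e-02  1.16900775e+02] [ 0.48115604 -0.23958044 -1.36821889]
scene tcp [171.60264167 201.39525367]
scene tip [173.61588567 257.93707811]
scene hole [175.21443593 274.71761644]
top tcp [603.64209507 226.53592971]
top tip [608.79361576 235.78425148]
top hole [610.14168322 236.0411829 ]
```

View pics/g2.png

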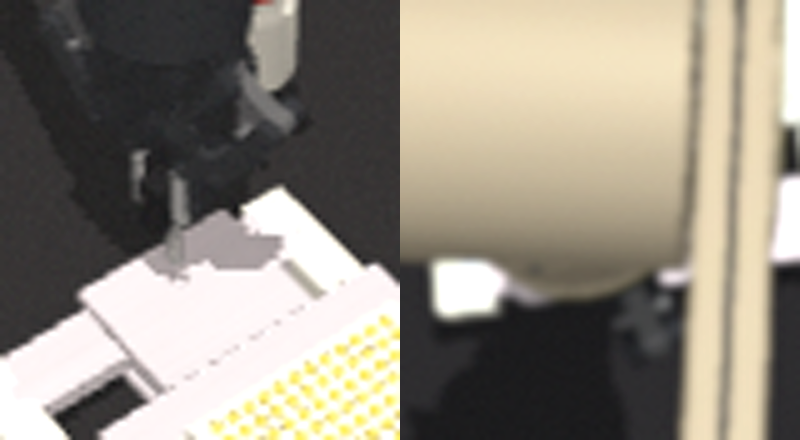

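The scene crop shows the shaft at about (180,170) down to its tip near (177,257), just above the dark hole mark at about (177,274). The top view is blocked by the arm. I'll measure the tip and hole offsets sub-pixel from the scene view.

```bash
python3 - <<'E'
import pickle
from h import *
d=pickle.load(open("s2.pkl","rb"));S=d["scene"]
g=cv2.cvtColor(S["pixels"],cv2.COLOR_RGB2GRAY)
print("cols",list(range(306,328)))
for r in range(156,184): print(r,g[r,306:328])
g0=cv2.cvtColor(pickle.load(open("s0.pkl","rb"))["scene"]["pixels"],cv2.COLOR_RGB2GRAY)
print("hole before");print(g0[175:186,308:324])
for z in (0,38): 
    print("tool axis proj",proj(S,[489.0,42.2,58.3+z]))
print(proj(S,[490,42.3,46]),"d/dx",proj(S,[500,42.3,46])-proj(S,[490,42.3,46]),"d/dy",proj(S,[490,52.3,46])-proj(S,[490,42.3,46]))
E
```

```text
cols [306, 307, 308, 309, 310, 311, 312, 313, 314, 315, 316, 317, 318, 319, 320, 321, 322, 323, 324, 325, 326, 327]
156 [ 81 126 109  35  32  32  28  31  32  34  36  37  39  43  48  53  54  48
  42  43  44  42]
157 [ 68 104  91  34  31  29  28  30  37  41  42  40  43  41  41  43  40  42
  39  40  44  40]
158 [ 69 112 110  34  29  38  36  32  40  48  52  42  42  41  41  42  42  42
  42  42  40  39]
159 [ 72 111 108  32  38  36  32  50  75  56  44  43  42  40  41  40  42  43
  40  41  42  42]
160 [70 97 69 39 39 39 38 47 73 82 54 43 42 41 39 43 47 48 43 41 42 38]
161 [ 56  73  39  39  37  39  37  46  87 119  96  62  40  39  37  41  43  43
  43  39  36  35]
162 [ 55  73  30  34  40  41  41  42  87 126 109  63  39  41  35  33  37  39
  39  36  34  35]
163 [ 55  69  32  28  30  38  36  41  89 124 109  62  41  40  34  37  32  35
  35  37  37  33]
164 [ 54  72  47  32  27  32  30  38  86 126 111  75  38  39  36  37  37  32
  35  33  33  37]
165 [ 38  47  45  29  27  27  28  39  88 125 112  75  42  41  36  36  35  33
  36  34  30  35]
166 [ 34  33  32  27  27  31  26  38  88 125 110  72  45 
[... 1876 characters left out ...]
228 229 228 227 228 229 227 227 227 227 227 227 226 228]
 [228 229 229 229 227 215 186 184 189 215 227 227 228 227 228 228]
 [228 228 229 228 223 197 158 167 159 175 223 228 228 228 227 228]
 [228 228 227 227 227 218 199 226 219 205 228 227 228 228 228 227]
 [228 228 226 227 227 227 227 224 220 227 228 228 228 227 228 229]
 [227 228 228 227 226 226 227 228 227 227 227 227 227 228 228 228]
 [228 227 227 226 226 226 227 227 227 227 227 228 228 227 228 229]
 [227 226 226 227 227 227 227 227 225 226 227 227 227 227 229 228]]
tool axis proj [314.7123132  176.60874965]
tool axis proj [314.35857827 166.68540652]
[315.04288719 179.94352329] d/dx [1.8665348  2.79962265] d/dy [ 3.54444043 -1.50680507]
```

The light strips turn out to be the fingertips. The shaft's tip is at about (314.5,177) in scene pixels and the hole at (315.0,180.0), so I need about 0.6 mm in x and y. I'll nudge and lower gently.

Request:
{"method": "play_rows", "body": {
  "motion": [
    [[0.03,0.08,0.4,0,0,0],[0.03,0.08,0.8,0,0,0],[0.03,0.08,1.1,0,0,0],[0.03,0.08,1.2,0,0,0],[0.03,0.08,1.2,0,0,0]]
  ]
}}

```text
time: 6.4
tool_pos: [490.1, 43.9, 89.9]
tcp_rot: [-180.0, -0.0, 117.0]
ft_force: [0.2, 0.6, 0.1]
finger_gap: 13.3
grip_force: 49.3
```

Request:
{"method": "play_rows", "body": {
  "motion": [
    [[0,0,0.05,0,0,0],[0,0,0.1,0,0,0],[0,0,0.15,0,0,0],[0,0,0.2,0,0,0],[0,0,0.2,0,0,0]]
  ]
}}

```text
time: 6.9
tool_pos: [490.3, 43.9, 88.3]
tcp_rot: [-180.0, 0.0, 117.0]
ft_force: [-0.0, -0.6, -0.9]
finger_gap: 13.2
grip_force: 49.3
```

Request:
{"method": "play_rows", "body": {
  "motion": [
    [[0,0,0.04,0,0,0],[0,0,0.08,0,0,0],[0,0,0.12,0,0,0],[0,0,0.12,0,0,0],[0,0,0.12,0,0,0]]
  ]
}}

```text
time: 7.4
tool_pos: [490.3, 43.8, 87.1]
tcp_rot: [180.0, 0.0, 117.0]
ft_force: [0.7, -0.7, -1.4]
finger_gap: 13.4
grip_force: 49.3
```

Request:
{"method": "play_rows", "body": {
  "motion": [
    [[0,0,0.04,0,0,0],[0,0,0.08,0,0,0],[0,0,0.12,0,0,0],[0,0,0.15,0,0,0],[0,0,0.15,0,0,0]]
  ]
}}

```text
time: 7.9
tool_pos: [490.4, 43.8, 85.6]
tcp_rot: [180.0, 0.0, 117.0]
ft_force: [0.3, 0.0, -0.6]
finger_gap: 13.5
grip_force: 49.4
```

Request:
{"method": "play_rows", "body": {
  "motion": [
    [[0,0,0.03,0,0,0],[0,0,0.07,0,0,0],[0,0,0.1,0,0,0],[0,0,0.1,0,0,0],[0,0,0.1,0,0,0]]
  ]
}}

```text
time: 8.4
tool_pos: [490.3, 43.9, 84.6]
tcp_rot: [-180.0, 0.0, 117.0]
ft_force: [1.1, -0.8, -0.8]
finger_gap: 13.1
grip_force: 49.4
```

Request:
{"method": "play_rows", "body": {
  "motion": [
    [[0,0,0.06,0,0,0],[0,0,0.12,0,0,0],[0,0,0.18,0,0,0],[0,0,0.24,0,0,0],[0,0,0.3,0,0,0]]
  ]
}}

```text
time: 8.9
tool_pos: [490.3, 43.9, 81.5]
tcp_rot: [-180.0, 0.0, 117.0]
ft_force: [0.1, -1.1, 1.4]
finger_gap: 13.4
grip_force: 49.4
```

Request:
{"method": "play_rows", "body": {
  "motion": [
    [[0,0,0.05,0,0,0],[0,0,0.1,0,0,0],[0,0,0.15,0,0,0],[0,0,0.15,0,0,0],[0,0,0.15,0,0,0]]
  ]
}}

```text
time: 9.4
tool_pos: [490.3, 43.9, 80.0]
tcp_rot: [-180.0, -0.0, 117.0]
ft_force: [0.4, -1.6, -0.4]
finger_gap: 13.7
grip_force: 49.4
```

Request:
{"method": "play_rows", "body": {
  "motion": [
    [[0,0,0.03,0,0,0],[0,0,0.06,0,0,0],[0,0,0.1,0,0,0],[0,0,0.1,0,0,0],[0,0,0.1,0,0,0]]
  ]
}}

```text
time: 9.9
tool_pos: [490.3, 43.9, 79.1]
tcp_rot: [180.0, -0.0, 117.0]
ft_force: [0.1, -1.6, 0.4]
finger_gap: 13.5
grip_force: 49.4
```

Request:
{"method": "play_rows", "body": {
  "motion": [
    [[0,0,0.02,0,0,0],[0,0,0.04,0,0,0],[0,0,0.06,0,0,0],[0,0,0.06,0,0,0],[0,0,0.06,0,0,0]]
  ]
}}

```text
time: 10.4
tool_pos: [490.5, 43.9, 79.0]
tcp_rot: [180.0, 0.0, 117.0]
ft_force: [-3.3, -1.7, 6.1]
finger_gap: 13.0
grip_force: 50.3
```

Contact at TCP z 79.0, so the tip is at 36, which is the lug top. The pin is in the fork hole. Now I'll slide the platform along the shaker's -y with light pressure.

Request:
{"method": "play_rows", "body": {
  "motion": [
    [[-0.05,-0.02,0,0,0,0],[-0.1,-0.03,0,0,0,0],[-0.14,-0.05,0,0,0,0],[-0.19,-0.06,0,0,0,0],[-0.24,-0.08,0,0,0,0]]
  ]
}}

```text
time: 10.9
tool_pos: [491.1, 42.1, 79.0]
tcp_rot: [179.9, -0.0, 117.0]
ft_force: [-1.6, 3.4, 5.3]
finger_gap: 13.3
grip_force: 50.1
```

Request:
{"method": "play_rows", "body": {
  "motion": [
    [[-0.05,-0.02,0,0,0,0],[-0.1,-0.03,0,0,0,0],[-0.14,-0.05,0,0,0,0],[-0.19,-0.06,0,0,0,0],[-0.24,-0.08,0,0,0,0]]
  ]
}}

```text
time: 11.4
tool_pos: [491.4, 39.9, 79.0]
tcp_rot: [179.9, -0.1, 117.0]
ft_force: [-1.8, 4.6, 5.4]
finger_gap: 13.2
grip_force: 50.1
```

Request:
{"method": "play_rows", "body": {
  "motion": [
    [[-0.05,-0.02,0,0,0,0],[-0.1,-0.03,0,0,0,0],[-0.14,-0.05,0,0,0,0],[-0.19,-0.06,0,0,0,0],[-0.24,-0.08,0,0,0,0]]
  ]
}}

```text
time: 11.9
tool_pos: [491.8, 37.4, 79.0]
tcp_rot: [179.9, -0.1, 117.0]
ft_force: [-0.5, 4.2, 6.0]
finger_gap: 13.2
grip_force: 50.1
```

Request:
{"method": "play_rows", "body": {
  "motion": [
    [[-0.05,-0.02,0,0,0,0],[-0.1,-0.03,0,0,0,0],[-0.14,-0.05,0,0,0,0],[-0.19,-0.06,0,0,0,0],[-0.24,-0.08,0,0,0,0]]
  ]
}}

```text
time: 12.4
tool_pos: [492.1, 34.9, 79.0]
tcp_rot: [179.9, -0.1, 117.0]
ft_force: [-2.0, 3.8, 5.6]
finger_gap: 13.5
grip_force: 50.2
```

Request:
{"method": "play_rows", "body": {
  "motion": [
    [[-0.05,-0.02,0,0,0,0],[-0.1,-0.03,0,0,0,0],[-0.14,-0.05,0,0,0,0],[-0.19,-0.06,0,0,0,0],[-0.24,-0.08,0,0,0,0]]
  ]
}}

```text
time: 12.9
tool_pos: [492.5, 32.3, 79.0]
tcp_rot: [179.9, -0.1, 117.0]
ft_force: [-1.8, 3.2, 5.0]
finger_gap: 13.3
grip_force: 50.1
```

Request:
{"method": "play_rows", "body": {
  "motion": [
    [[-0.05,-0.02,0,0,0,0],[-0.1,-0.03,0,0,0,0],[-0.14,-0.05,0,0,0,0],[-0.19,-0.06,0,0,0,0],[-0.24,-0.08,0,0,0,0]]
  ]
}}

```text
time: 13.4
tool_pos: [492.8, 29.6, 78.8]
tcp_rot: [179.9, -0.0, 117.0]
ft_force: [-0.5, 3.2, 3.9]
finger_gap: 13.5
grip_force: 50.1
```

Request:
{"method": "play_rows", "body": {
  "motion": [
    [[-0.03,-0.01,0,0,0,0],[-0.06,-0.02,0,0,0,0],[-0.1,-0.03,0,0,0,0],[-0.14,-0.05,0,0,0,0]]
  ]
}}

```text
time: 13.8
tool_pos: [492.6, 27.2, 78.1]
tcp_rot: [-180.0, 0.0, 117.0]
ft_force: [0.6, 2.1, 0.6]
finger_gap: 13.2
grip_force: 49.4
```

The z drop and loss of force mean the pin tip is falling into the lug's hole. I'll press down lightly.

Request:
{"method": "play_rows", "body": {
  "motion": [
    [[0,0,0.02,0,0,0],[0,0,0.04,0,0,0],[0,0,0.06,0,0,0],[0,0,0.06,0,0,0]]
  ]
}}

```text
time: 14.2
tool_pos: [492.5, 27.2, 77.6]
tcp_rot: [-180.0, -0.0, 117.0]
ft_force: [0.3, 0.3, -1.3]
finger_gap: 13.2
grip_force: 49.3
```

Request:
{"method": "play_rows", "body": {
  "motion": [
    [[0,0,0.03,0,0,0],[0,0,0.06,0,0,0],[0,0,0.09,0,0,0],[0,0,0.12,0,0,0],[0,0,0.12,0,0,0]]
  ]
}}

```text
time: 14.7
tool_pos: [492.7, 27.4, 76.6]
tcp_rot: [-180.0, -0.0, 117.0]
ft_force: [-0.8, -0.2, -1.5]
finger_gap: 13.6
grip_force: 49.3
```

Request:
{"method": "play_rows", "body": {
  "motion": [
    [[0,0,0.03,0,0,0],[0,0,0.06,0,0,0],[0,0,0.09,0,0,0],[0,0,0.12,0,0,0],[0,0,0.12,0,0,0]]
  ]
}}

```text
time: 15.2
tool_pos: [492.7, 27.4, 75.4]
tcp_rot: [-180.0, -0.0, 117.0]
ft_force: [-1.0, 0.8, -1.0]
finger_gap: 13.6
grip_force: 49.3
```

Request:
{"method": "play_rows", "body": {
  "motion": [
    [[0,0,0.08,0,0,0],[0,0,0.16,0,0,0],[0,0,0.24,0,0,0],[0,0,0.32,0,0,0],[0,0,0.4,0,0,0]]
  ]
}}

```text
time: 15.7
tool_pos: [492.7, 27.4, 71.4]
tcp_rot: [-180.0, -0.0, 117.0]
ft_force: [0.0, -1.0, -0.8]
finger_gap: 13.4
grip_force: 49.3
```

Request:
{"method": "play_rows", "body": {
  "motion": [
    [[0,0,0.08,0,0,0],[0,0,0.16,0,0,0],[0,0,0.24,0,0,0],[0,0,0.32,0,0,0],[0,0,0.4,0,0,0]]
  ]
}}

```text
time: 16.2
tool_pos: [492.8, 27.4, 67.4]
tcp_rot: [-180.0, -0.0, 117.0]
ft_force: [0.6, -0.8, -0.4]
finger_gap: 13.5
grip_force: 49.3
```

Next is the lower prong's mouth, at TCP about 65, taken slowly.

Request:
{"method": "play_rows", "body": {
  "motion": [
    [[0,0,0.06,0,0,0],[0,0,0.12,0,0,0],[0,0,0.18,0,0,0],[0,0,0.24,0,0,0],[0,0,0.27,0,0,0]]
  ]
}}

```text
time: 16.7
tool_pos: [492.7, 27.4, 64.7]
tcp_rot: [-180.0, -0.0, 117.0]
ft_force: [-0.2, -0.1, -0.1]
finger_gap: 13.1
grip_force: 49.3
```

Request:
{"method": "play_rows", "body": {
  "motion": [
    [[0,0,0.03,0,0,0],[0,0,0.06,0,0,0],[0,0,0.09,0,0,0],[0,0,0.12,0,0,0],[0,0,0.15,0,0,0]]
  ]
}}

```text
time: 17.2
tool_pos: [492.8, 27.4, 63.3]
tcp_rot: [180.0, 0.0, 117.0]
ft_force: [-0.0, 0.7, -0.3]
finger_gap: 13.1
grip_force: 49.3
```

Request:
{"method": "play_rows", "body": {
  "motion": [
    [[0,0,0.1,0,0,0],[0,0,0.2,0,0,0],[0,0,0.3,0,0,0],[0,0,0.4,0,0,0],[0,0,0.5,0,0,0]]
  ]
}}

```text
time: 17.7
tool_pos: [492.8, 27.4, 58.2]
tcp_rot: [-180.0, -0.0, 117.0]
ft_force: [-0.5, -0.1, -1.3]
finger_gap: 13.3
grip_force: 49.3
```

Request:
{"method": "play_rows", "body": {
  "motion": [
    [[0,0,0.1,0,0,0],[0,0,0.2,0,0,0],[0,0,0.3,0,0,0],[0,0,0.4,0,0,0],[0,0,0.5,0,0,0]]
  ]
}}

```text
time: 18.2
tool_pos: [492.8, 27.4, 53.2]
tcp_rot: [180.0, 0.0, 117.0]
ft_force: [-0.9, -0.2, -0.7]
finger_gap: 13.1
grip_force: 49.3
```

Request:
{"method": "play_rows", "body": {
  "motion": [
    [[0,0,0.04,0,0,0],[0,0,0.08,0,0,0],[0,0,0.12,0,0,0],[0,0,0.15,0,0,0],[0,0,0.15,0,0,0]]
  ]
}}

```text
time: 18.7
tool_pos: [492.8, 27.4, 51.8]
tcp_rot: [-180.0, 0.0, 117.0]
ft_force: [-0.6, 0.7, -1.1]
finger_gap: 13.4
grip_force: 49.3
```

Request:
{"method": "play_rows", "body": {
  "motion": [
    [[0,0,0.03,0,0,0],[0,0,0.06,0,0,0],[0,0,0.08,0,0,0],[0,0,0.08,0,0,0]]
  ]
}}

```text
time: 19.1
tool_pos: [492.8, 27.4, 51.1]
tcp_rot: [180.0, 0.0, 117.0]
ft_force: [-1.6, 0.8, 1.3]
finger_gap: 13.2
grip_force: 49.6
```

Request:
{"method": "play_rows", "body": {
  "motion": [
    [[0,0,0.03,0,0,0],[0,0,0.06,0,0,0],[0,0,0.06,0,0,0],[0,0,0.06,0,0,0]]
  ]
}}

```text
time: 19.5
tool_pos: [493.1, 27.4, 51.1]
tcp_rot: [180.0, 0.0, 117.0]
ft_force: [-1.3, -0.1, 6.1]
finger_gap: 13.0
grip_force: 50.4
```

The shoulder is seated, with contact at TCP 51.1 exactly as predicted. I'll release and withdraw.

Request:
{"method": "play_rows", "body": {
  "motion": [
    [[0,0,0,0,0,0],[0,0,0,0,0,0],[0,0,0,0,0,0],[0,0,0,0,0,0],[0,0,0,0,0,0]]
  ],
  "jaw": 0.5
}}

```text
time: 20.0
tool_pos: [492.7, 27.4, 50.3]
tcp_rot: [-180.0, -0.0, 117.0]
ft_force: [-0.1, -1.0, 0.0]
finger_gap: 42.5
grip_force: 0.0
```

Request:
{"method": "play_rows", "body": {
  "motion": [
    [[0,0,-0.3,0,0,0],[0,0,-1,0,0,0],[0,0,-2,0,0,0],[0,0,-4,0,0,0],[0,0,-6,0,0,0]]
  ]
}}

```text
time: 20.5
tool_pos: [492.7, 27.4, 111.7]
tcp_rot: [180.0, 0.0, 117.0]
ft_force: [0.2, 0.1, 0.4]
finger_gap: 42.9
grip_force: 0.0
```

Request:
{"method": "play_rows", "body": {
  "motion": [
    [[0,0,-3,0,0,0],[0,0,-6,0,0,0],[0,0,-9,0,0,0],[0,0,-12,0,0,0],[0,0,-14,0,0,0]]
  ]
}}

```text
time: 21.0
tool_pos: [493.6, 27.4, 254.3]
tcp_rot: [179.8, 0.1, 117.0]
ft_force: [0.3, 0.3, -0.5]
finger_gap: 42.6
grip_force: 0.0
```

Request:
{"method": "play_rows", "body": {
  "motion": [
    [[-3,-1.5,0,0,0,0],[-7,-3.5,0,0,0,0],[-11,-5.5,0,0,0,0],[-15,-7.5,0,0,0,0],[-18,-9,0,0,0,0]]
  ]
}}

```text
time: 21.5
tool_pos: [494.0, -176.4, 251.7]
tcp_rot: [180.0, 0.1, 116.9]
ft_force: [0.3, 0.6, -0.1]
finger_gap: 42.6
grip_force: 0.0
```

```bash
python3 - <<'E'
from bench import sensors, optics
from h import *
o=np.zeros((440,800,3),np.uint8)
for i,(n,c,r) in enumerate((("scene",270,120),("top",270,180))):
    s=optics.snapshot(n); im=s["pixels"][r:r+88,c:c+80,::-1]
    o[:,400*i:400*i+400]=cv2.resize(im,None,fx=5,fy=5,interpolation=cv2.INTER_CUBIC)
    for nm,p in(("shoulder",[492.8,27.4,46]),("griptop",[492.8,27.4,80])): print(n,nm,(proj(s,p)-[c,r])*5+[400*i,0])
cv2.imwrite("pics/g3.png",o);print(sensors.sense()["time"])
E
```

```text
scene shoulder [201.20050842 314.95794617]
scene griptop [198.94577465 271.91390879]
top shoulder [642.7009837  280.78599678]
top griptop [639.92353788 273.47850672]
21.6
```

View pics/g3.png

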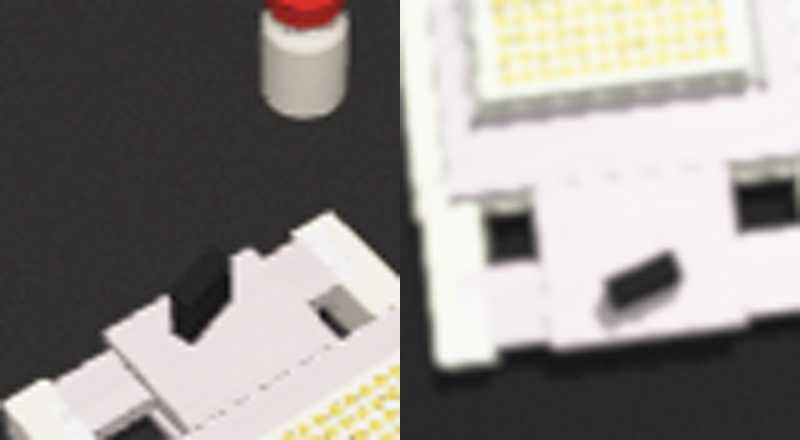

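The grip block sits flat on the fork, at about (200,300) in the scene crop and (642,280) in the top crop. No shaft shows beneath it, and both positions match the predicted home. I'll hand it in.

```bash
python3 -c "
from bench import job
print(job.hand_in())"
```

```text
the job is handed in; nothing more can be done
None
```

The pin is fully home through fork, lug and fork, and released. The highest force I read while feeling and seating it was about 6 N, nothing else on the bench was deliberately touched, and the job was handed in at about 21.6 s.

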